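# Reassemble the filter holder of the suction unit

### The arm

A 7-joint arm with a two-finger parallel gripper is mounted at the origin on a cart in front of the work surface, level with it; the furniture and walls round the work are solid. World frame = base frame: x ahead of the robot, y to its left, z up, the work surface at z = 0. Lengths are in m, angles in rad, forces in N, time in s.
With the tool pointing down it reaches from about 0.4 to 0.875 m from the base axis. Payload 6.5 kg.
Tool frame: the origin (TCP) lies midway between the tips of the shut fingers; the grasp point (between the pads) lies 19 mm behind it; z points along the fingers, y is the line along which they close (so a half turn about z gives the same grasp; the last joint's range is limited). The gripper opens to 85 mm and grips with 20 to 120 N. Pads are 22 mm wide; open, the fingers measure 114 mm over their backs; the gripper's body (76 mm by 85 mm) begins 54 mm behind the grasp point. The pads swing forward as they close: fully open they stand 13 mm farther back than shut.
Start: joints at [1.169, 0.536, -0.004, 1.538, 0.003, 1.067, -0.071], TCP at [0.214, -0.614, 0.231] pointing down, gripper open.
Joint ranges: [-2.7, 2.7], [-0.37, 2.16], [-1.27, 1.26], [0.24, 2.4], [-1.31, 4.45], [0.19, 1.91], [-2.76, 2.76]. Speed limits (rad/s): [2.39, 2.39, 3.14, 3.14, 3.14, 3.14, 3.14].

### API

Orientations are given as a unit quaternion [w, x, y, z].
In Python, from bench import bot gives the robot as it stands. The module is installed in compiled form; this text tells all that it offers.
- The arm moves only by the tool send_rows, never from a script. Its argument "motion" is a list that holds one entry, the list of rows, each a list of 7 numbers: the shift along the tool's x, y, z in units of 25 mm (1.0 is 25 mm), then the turn, a rotation vector about the tool's x, y, z in units of 6 degrees (1.0 is 6 degrees), then the closure, from 0 (fully open) to 1 (shut). A call has exactly 8 rows; each row shifts and turns the commanded pose from where the row before left it, along the tool's axes as they then stand; what a row does not reach is not made up. A row lasts 1/12 s, in which the tool goes at most 41.7 mm and 7.16 degrees, less where a joint would pass 70% of its speed; a pose out of reach is approached as far as the arm can. A call is refused whole if a number of a shift passes 1 or a number of a turn 1, either way. A call with a gripper value outside its range is refused whole. The fingers move at their own pace and stop on an object; "newtons" is the grip in N (left out, the last holds). Time passes only in rows, so rows that do not move let the fingers close, or fill a call up. It gives the time, the measured TCP pose, the force, the opening and the grip force at its end, in the units of the state.
- bot.state(): the state, without advancing time (a new reading comes with each control period).
- bot.capture(name): name is "scene" or "top" or "wrist"; returns a dict with "color" (400x640x3 uint8, red, green, blue), "intrinsics" (3x3 intrinsics, pixels), "k1" (the pictures are not rectified: a ray, as slopes to the right and down, at radius r is drawn at 1 + k1 r^2 times it, then the intrinsics apply), "extrinsics" (4x4, takes a point from camera to world coordinates). Camera axes: x right, y down, z forward; pixel columns grow to the right and rows downward; lengths in m; the calibration is good to about 2 mm. A picture is of the moment at which its call begins. There is no depth.
- bot.finish_job(): hands the job in; it is judged then, once.
The state is a dict: "t": time; "joints": joint angles; "dq": joint speeds; "tau": joint torques, N m; "ee_pos": TCP position; "eef_rot": TCP orientation; "ft_force": force on the tool from outside, world axes, zero at the start; "torque": the same for the moment, N m; "opening": opening from 0.0 (shut) to 1.0 (fully open); "finger_force": force on a finger pad.
Only numpy, scipy, OpenCV 4.12 (cv2) and the standard library are available. Lean on these libraries where they do the work, as an engineer would, in place of code of your own. Each camera call takes 0.05 s, during which the arm holds its last target. There are 200 camera calls.

### The job

Put the filter holder together on its post: first the green filter, then the white spacer ring on top of it, then the blue clamp cap. Bring the cap's slot over the post's T-shaped head - feel for the right angle, never force it (stay well under 25 N) - then press the cap down against the spring, turn it about 75 degrees clockwise (seen from above), and let it come up so that it is locked and holds the stack clamped. Leave the two glass vials and the thermometer beside it where they are.

Things in the scene. Friction and masses are not known exactly. Their poses are not given: they have to be found in the camera images.
- base: Grey round foot of the filter holder, 90 mm across, 20 mm high, fixed to the couch; origin at the centre of its underside, z up, +x toward the steel hose barb (reaches 62 mm from the centre). Over it, on a spring, a 60 mm round aluminium seat, top 34 mm above the origin when up. In the centre a steel post, 28 mm thick up to 52 mm above the origin, then an 8 mm neck and the T-head.
- head (a point): Centre of the flat top of the post's T-head, 72 mm above the foot's origin; axes: the foot's. The head is a brass bar 28 mm long, 8 mm wide, 6 mm high. Its direction is NOT reported: long side -0.35 to 1.65 rad counter-clockwise (from above) of the foot's x axis (or half a turn on) and is not turned by handling. At a wrong angle the cap rests on this top, which gives 1 mm per 6 N, 3 mm at most.
- seat (a joint): Travel of the sprung seat downwards in m: 0 up, 0.0095 at its hard stop. Spring force 4 N at once, then 1.2 N per mm: about 9 N at 4 mm, 13 N at 8 mm, 15 N at the stop, less up to 2 N for the weight of the parts. Locked by the cap it stays at about 0.004.
- filter: Green filter puck with white pleats, ring 62 mm outside, 34 mm bore, 14 mm high; origin at the centre of its underside, z up, same either way round. Its place: on the seat, underside 34 mm above the foot's origin. About 50 g.
- spacer: White plastic spacer ring, 48 mm outside, 34 mm bore, 16 mm high; origin at the centre of its underside, z up. Its place: on the filter, underside 48 mm above the foot's origin. About 40 g.
- cap: Blue clamp cap, 60 mm long (x), 46 mm wide (y), 18 mm high, 50 g; origin at the centre of its underside, z up. Slot along the bar, it drops over the head onto the spacer (underside 64 mm above the foot's origin). Press till the seat is 7 to 9 mm down, turn 75 degrees (1.31 rad) clockwise from above (stops end it at 85), let go: it rises and locks, underside at about 60 mm.
- slot (a point): Centre of the cap's through slot, on top of its 6 mm plate; slot 36 mm long (cap x), 12.4 mm wide (cap y), so the head's bar, well centred, enters within about 0.15 rad. On the plate beside it: ridges 2.5 mm high that the head must be clear of when turning, then notches at plate level where the bar comes to rest, then tall white stops.
- wings (a point): Midway between the tops of the cap's two upright grip wings, 18 mm above its underside; wings 36 mm long (along cap x), 4.5 mm thick, outer faces flat at cap y = +-23 mm: grip across these.
- vial_grey: Glass vial with grey cap, 22 mm across, 47 mm high, standing behind the work; origin at the centre of its underside. Leave alone.
- vial_purple: Glass vial with purple cap, 22 mm across, 47 mm high, standing behind the work; origin at the centre of its underside. Leave alone.
- therm: White digital thermometer, 20x125x12 mm, lying in front of the holder along y; origin at the centre of its underside. Leave alone.
There are look-alikes about, which are no part of the job. Of the things that look like the cap, take the one that is nearest to the robot's base at the start.

How it is judged:
On the way, in this order (a step that is already met when the one before it is completed fails the run):
1. the filter lies flat on the seat, let go (horizontal distance between filter and base below 0.005 m and z of filter in the frame of base between 0.031 and 0.037 m and angle between filter's own z axis and vertical below 0.08 rad and contact force between the fingers and filter below 0.1 N), for 0.2 s.
2. the spacer lies flat on the filter, let go (horizontal distance between spacer and base below 0.006 m and z of spacer in the frame of base between 0.045 and 0.051 m and angle between each of spacer, filter's own z axis and vertical below 0.08 rad and horizontal distance between filter and base below 0.005 m and z of filter in the frame of base between 0.031 and 0.037 m and contact force between the fingers and spacer below 0.1 N), for 0.2 s.
3. the cap is pressed down over the head, and the spring with it (value of joint seat above 0.006 m and z of cap in the frame of base below 0.059 m and horizontal distance between cap and base below 0.006 m), for 0.05 s.
At the end, for the whole second after the job is handed in: Filter on the seat (centred within 5 mm), spacer on it (6 mm), cap on top (5 mm), all level within 0.08 rad; the cap locked under the T-head with nothing holding it, so that the seat stays 3 to 5.5 mm down and the cap's underside 57 to 62.5 mm above the foot's origin; all at rest and let go (value of joint seat between 0.003 and 0.0055 m and horizontal distance between each of cap, filter and base below 0.005 m and z of cap in the frame of base between 0.057 and 0.0625 m and angle between each of cap, filter, spacer's own z axis and vertical below 0.08 rad and z of filter in the frame of base between 0.027 and 0.0325 m and horizontal distance between spacer and base below 0.006 m and z of spacer in the frame of base between 0.041 and 0.0465 m and linear speed of cap below 0.01 m/s and contact force between the fingers and cap below 0.1 N); the robot touches nothing.
It fails at once if the cap is forced against the holder's post with more than 25 N (contact force between cap and base above 25 N).
It fails at once if the stack is forced onto the seat with more than 25 N (contact force between filter and base above 25 N).
It fails at once if a vial or the thermometer is shifted by more than 20 mm (distance of any of vial_grey, vial_purple, therm from where it was at the start of the episode above 0.02 m).
It fails at once if a vial is tipped (angle between any of vial_grey, vial_purple's own z axis and vertical above 0.5 rad).
It also fails if it takes over 72 s, if anything falls off the work surface, if the arm or the gripper's body presses on something with over 40 N, if the wrist force passes 120 N, or if a joint passes its speed limit or range.

## Working session

There is one attempt and no reset: what is moved stays moved. The work goes in short steps, Python scripts to look and compute and a tool call to move; the robot and the scene stay as the last step left them, time stands still between calls to the robot, and variables do not carry over. Pictures are saved under pics/ and viewed, at most 12 in all, crops included, and the job is handed in when it is done.

Besides the shell and the picture viewer there is one more tool, called after "Request:" by a JSON object that holds its "fn" and its "kwargs". send_rows: Moves the arm, as the interface text tells. Its arguments: {"type":"object","properties":{"motion":{"type":"array"},"newtons":{"type":"number"}},"required":["motion"]}

```bash
mkdir -p pics
cat > h.py <<'E'
import numpy as np, cv2, pickle
from bench import bot
def cap(n,f):
    c=bot.capture(n); cv2.imwrite(f'pics/{f}.png',c['color'][:,:,::-1]); pickle.dump(c,open(f'pics/{f}.pkl','wb')); return c
def load(f): return pickle.load(open(f'pics/{f}.pkl','rb'))
def ray(c,uv):
    K=np.array(c['intrinsics'],float); T=np.array(c['extrinsics'])
    d=np.array([(uv[0]-K[0,2])/K[0,0],(uv[1]-K[1,2])/K[1,1]]); s=d.copy()
    for _ in range(20): s=d/(1+c['k1']*(s@s))
    return T[:3,3],T[:3,:3]@np.r_[s,1]
def on(c,uv,z):
    o,d=ray(c,uv); return o+d*(z-o[2])/d[2]
def tri(c1,u1,c2,u2):
    o1,d1=ray(c1,u1);o2,d2=ray(c2,u2)
    s=np.linalg.lstsq(np.c_[d1,-d2],o2-o1,rcond=None)[0]
    a=o1+d1*s[0];b=o2+d2*s[1]; return (a+b)/2,np.linalg.norm(a-b)
E
python3 - <<'E'
from h import *
np.set_printoptions(precision=4,suppress=True)
for n in ['scene','top','wrist']:
    c=cap(n,n+'0'); print(n,c['intrinsics'],c['k1'],c['extrinsics'])
s=bot.state(); print({k:np.round(v,3) for k,v in s.items()})
E
```

```text
scene [[396.8236   0.     319.1551]
 [  0.     396.8236 196.973 ]
 [  0.       0.       1.    ]] 0.02221678444586029 [[-0.7056 -0.3629  0.6087 -0.0325]
 [-0.7083  0.3873 -0.5902  0.7611]
 [-0.0216 -0.8475 -0.5303  0.5416]
 [ 0.      0.      0.      1.    ]]
top [[444.044    0.     316.957 ]
 [  0.     444.044  203.0408]
 [  0.       0.       1.    ]] -0.10429715093838127 [[ 0.0266 -0.9931  0.1138  0.3731]
 [-0.9996 -0.0263  0.0038  0.2429]
 [-0.0008 -0.1139 -0.9935  1.232 ]
 [ 0.      0.      0.      1.    ]]
wrist [[313.5359   0.     318.8434]
 [  0.     313.5359 197.9538]
 [  0.       0.       1.    ]] 0.006130543176397416 [[ 0.3293 -0.9083 -0.2578  0.2788]
 [-0.9442 -0.3174 -0.0879 -0.5892]
 [-0.002   0.2723 -0.9622  0.3726]
 [ 0.      0.      0.      1.    ]]
{'t': np.float64(0.15), 'joints': array([ 1.169,  0.537, -0.004,  1.539,  0.003,  1.067, -0.071]), 'dq': array([-0.001, -0.002,  0.   , -0.003,  0.   , -0.001, -0.004]), 'tau': array([  0.002, -58.379,   1.05 , -25.935,   0.013,   0.007,   0.   ]), 'ee_pos': array([ 0.214, -0.613,  0.231]), 'eef_rot': array([-0.001,  0.986,  0.167, -0.   ]), 'ft_force': array([ 0.382, -0.165, -0.129]), 'torque': array([ 0.002,  0.031, -0.016]), 'finger_force': np.float64(0.0), 'opening': np.float64(1.0)}
```

View pics/scene0.png

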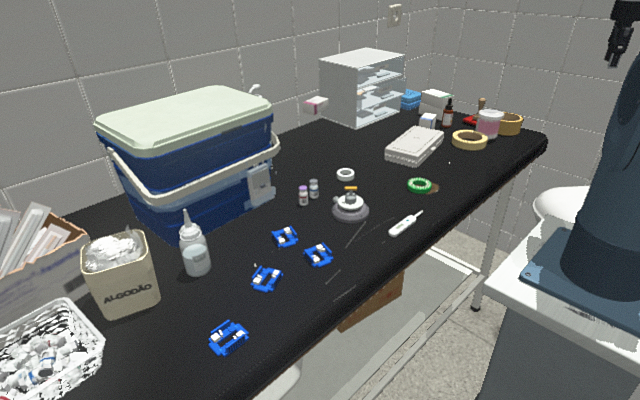

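View pics/top0.png

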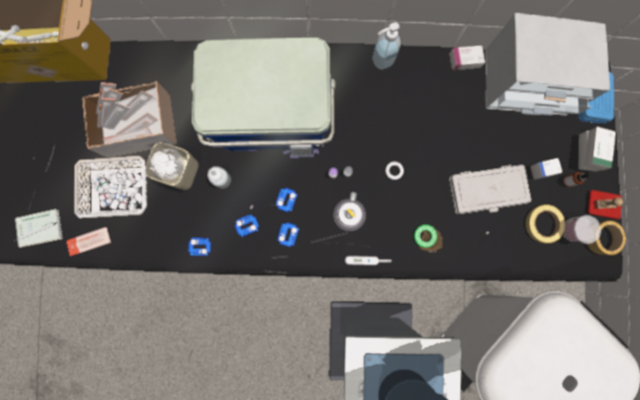

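The scene view shows four blue caps, at (319,255), (285,237), (267,277) and (229,337). It also shows the green filter at (419,185) with a brown disc beside it, the white spacer at (346,174), the holder at (350,208), the vials at (303,195) and (314,188), and the thermometer at (405,225). The top view has the caps at (288,234), (287,200), (247,225) and (200,246), the filter at (427,237), the spacer at (394,170) and the holder at (350,214).

```bash
cat >> h.py <<'E'
np.set_printoptions(precision=4,suppress=True)
def mask(c,kind):
    h=cv2.cvtColor(c['color'],cv2.COLOR_RGB2HSV); H,S,V=[h[:,:,i].astype(int) for i in range(3)]
    m={'g':(H>50)&(H<90)&(S>110)&(V>50),'b':(H>100)&(H<125)&(S>150)&(V>60),'w':(S<40)&(V>150),'y':(H>12)&(H<35)&(S>120)&(V>90)}[kind]
    return m.astype(np.uint8)
def blobs(m,roi,amin=15):
    x0,y0,x1,y1=roi; q=np.zeros_like(m); q[y0:y1,x0:x1]=m[y0:y1,x0:x1]
    q=cv2.morphologyEx(q,cv2.MORPH_CLOSE,np.ones((3,3),np.uint8))
    cs,_=cv2.findContours(q,cv2.RETR_EXTERNAL,cv2.CHAIN_APPROX_NONE); out=[]
    for k in cs:
        if cv2.contourArea(k)>=amin:
            e=cv2.fitEllipse(k) if len(k)>5 else None
            out.append((cv2.contourArea(k),np.array(cv2.minAreaRect(k)[0]),e,k))
    return out
E
python3 - <<'E'
from h import *
t=load('top0');s=load('scene0')
for name,k,rt,rs in [('filter','g',(400,215,450,260),(395,165,450,205)),('spacer','w',(375,155,415,185),(330,160,360,185)),('caps','b',(180,180,310,265),(200,220,345,360)),('head','y',(330,195,370,230),(335,180,370,220)),('therm','w',(335,250,400,270),(380,205,430,240))]:
    print(name)
    B=blobs(mask(t,k),rt,4 if k=='y' else 15); A=blobs(mask(s,k),rs,4 if k=='y' else 30)
    for b in B:
        print(' top',b[0],b[1],b[2] and np.round(np.r_[b[2][0],b[2][1],b[2][2]],1),'z0.01:',on(t,b[1],.01), np.linalg.norm(on(t,b[1],.01)[:2]))
        for a in A:
            p,r=tri(t,b[1],s,a[1])
            if r<.012: print('   scene',a[0],a[1],'->',p,'res',r)
# base: grey disc by ray
im=t['color']; print('basetop', on(t,(350,214),.03))
def crop(c,x0,y0,x1,y1,k): return cv2.resize(c['color'][y0:y1,x0:x1,::-1],None,fx=k,fy=k,interpolation=cv2.INTER_CUBIC)
a=crop(t,270,155,450,270,4.4)[:300*2,:800]
b=crop(s,280,160,450,250,4.7)
cv2.imwrite('pics/cA.png',a)
E
```

```text
filter
 top 21.5 [419.923  233.1154] [424.6 235.1  20.8  22.1  37.9] z0.01: [ 0.4369 -0.0392  0.01  ] 0.4386570130611235
spacer
 top 221.0 [394.5 170. ] [394.2 170.   16.5  17.2 109.2] z0.01: [0.612  0.0327 0.01  ] 0.6128878393675489
   scene 118.0 [344.9 172.3] -> [0.6116 0.0339 0.0143] res 0.0011843394781998352
caps
 top 83.0 [193.8077 251.0384] [193.4 250.3   8.5  16.6 133.6] z0.01: [0.3706 0.5841 0.01  ] 0.6917885752837029
   scene 835.5 [226.7 337.1] -> [0.3708 0.5797 0.0264] res 0.00047491414186177705
 top 92.5 [203.4034 241.3586] [203.6 242.6   9.6  19.9 128.2] z0.01: [0.3981 0.5586 0.01  ] 0.68595844724514
   scene 835.5 [226.7 337.1] -> [ 0.3995  0.5655 -0.0116] res 0.003130518694098858
 top 94.0 [290.6538 240.2692] [289.8 240.3   9.3  18.7  57.7] z0.01: [0.4082 0.3171 0.01  ] 0.5169202680917279
 top 88.5 [243.3077 231.4615] [242.6 230.9   8.9  17.7 107.1] z0.01: [0.4287 0.4487 0.01  ] 0.6205826853865116
   scene 437.0 [266.2547 279.3585] -> [0.4308 0.4499 0.0192] res 0.007346942978644008
 top 95.5 [284.8537 228.3171] [285.6 228.1   9.5  18.4  59.1] z0.01: [0.4406 0.3342 0.0
[... 162 characters left out ...]
9.3585] -> [ 0.4614  0.4347 -0.0113] res 0.0012838031250600051
 top 93.5 [287.95 205.35] [287.7 205.3   9.6  19.1  59.3] z0.01: [0.5045 0.3278 0.01  ] 0.6015935780074994
 top 88.5 [283.2769 193.7846] [284.1 193.4   9.3  18.4  59.8] z0.01: [0.5364 0.3419 0.01  ] 0.6361005826784315
head
 top 9.5 [350.75 212.25] [350.4 212.3   2.1   7.5 138. ] z0.01: [0.4899 0.1535 0.01  ] 0.5133807595500948
   scene 36.0 [350. 188.] -> [0.4847 0.1583 0.0693] res 0.001303101072020007
therm
 top 227.5 [367.8908 260.4662] [362.8 260.1   7.5  45.8  92.3] z0.01: [0.3585 0.104  0.01  ] 0.37332240991052346
   scene 231.5 [405.74 221.82] -> [0.3597 0.1045 0.0064] res 0.003016358696481699
basetop [0.4831 0.157  0.03  ]
```

View pics/cA.png

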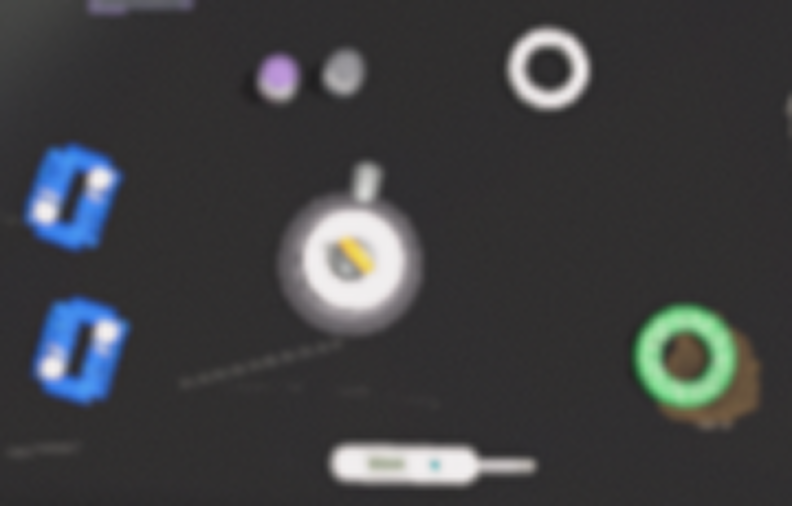

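Request:
{"fn": "send_rows", "kwargs": {"motion": [[[0,0,0,0,0,0.8,0],[0,0,0,0,0,0.8,0],[0,0,0,0,0,0.8,0],[0,0,0,0,0,0.8,0],[0.5,-1,0,0,0,0,0],[0.5,-1,0,0,0,0,0],[0.5,-1,0,0,0,0,0],[0.5,-1,0,0,0,0,0]]]}}

```text
t: 0.82
ee_pos: [0.2644, -0.5123, 0.2309]
eef_rot: [-0.0, 1.0, 0.0, -0.0]
ft_force: [0.5, -0.0, 0.4]
opening: 1.001
finger_force: 0.0
```

Request:
{"fn": "send_rows", "kwargs": {"motion": [[[0.5,-1,0,0,0,0,0],[0.5,-1,0,0,0,0,0],[0.5,-1,0,0,0,0,0],[0.5,-1,0,0,0,0,0],[0.5,-1,0,0,0,0,0],[0.5,-1,0,0,0,0,0],[0.5,-1,0,0,0,0,0],[0.5,-1,0,0,0,0,0]]]}}

```text
t: 1.48
ee_pos: [0.3642, -0.3122, 0.2312]
eef_rot: [-0.0, 1.0, 0.0, -0.0]
ft_force: [0.1, 0.1, 0.2]
opening: 0.999
finger_force: 0.0
```

Request:
{"fn": "send_rows", "kwargs": {"motion": [[[0.5,-1,0,0,0,0,0],[0.5,-1,0,0,0,0,0],[0.5,-1,0,0,0,0,0],[0.4,-1,0,0,0,0,0],[0.4,-1,0,0,0,0,0],[0.4,-1,0,0,0,0,0],[0.4,-1,0,0,0,0,0],[0.4,-1,0,0,0,0,0]]]}}

```text
t: 2.15
ee_pos: [0.4514, -0.1122, 0.2312]
eef_rot: [0.0, 1.0, 0.0, -0.0]
ft_force: [0.1, -1.3, -0.1]
opening: 1.0
finger_force: 0.0
```

Request:
{"fn": "send_rows", "kwargs": {"motion": [[[0,-1,0,0,0,0,0],[0,-1,0,0,0,0,0],[0,-1,0,0,0,0,0],[0,-1,0,0,0,0,0],[0,-1,0,0,0,0,0],[0,-1,0,0,0,0,0],[0,-0.5,0,0,0,0,0],[0,0,0,0,0,0,0]]]}}

```text
t: 2.82
ee_pos: [0.4509, 0.0523, 0.2313]
eef_rot: [-0.001, 1.0, 0.003, 0.0]
ft_force: [0.8, 0.1, 0.2]
opening: 1.0
finger_force: 0.0
```

Run:
```python
from h import *
c=cap('wrist','w1'); print(c['extrinsics'][:3,3], bot.state()['joints'])
```

```text
[0.5195 0.0539 0.3735] [ 0.0668  0.2198 -0.3138  2.0209  0.0849  0.9133 -1.8589]
```

View pics/w1.png

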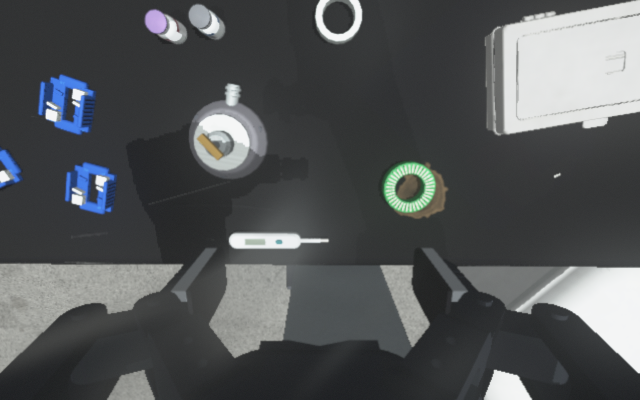

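The wrist view shows the filter at (410,187) on a brown patch and the spacer at (338,15). The holder's seat is at (222,142), with the brass bar at (210,146) and the barb at (232,92). The nearest cap is at (92,188).

Run:
```python
from h import *
w=load('w1');t=load('top0');s=load('scene0')
def fit(c,kind,roi,amin=4):
    b=max(blobs(mask(c,kind),roi,amin),key=lambda b:b[0]); return b
def gm(c,roi,lo,hi):
    h=cv2.cvtColor(c['color'],cv2.COLOR_RGB2HSV); m=cv2.inRange(h,lo,hi)//255
    x=max(blobs(cv2.morphologyEx(m,cv2.MORPH_CLOSE,np.ones((5,5),np.uint8)),roi,4),key=lambda b:b[0]); return x
G=((40,60,40),(95,255,255))
R={'w':gm(w,(370,150,460,230),*G),'t':gm(t,(400,215,450,260),*G),'s':gm(s,(395,165,450,205),*G)}
for k in R: print('filter',k,R[k][0],np.round(np.r_[R[k][2][0],R[k][2][1]],1))
f=lambda k:np.array(R[k][2][0])
for a,b in ('wt','ws','ts'): 
    cc=dict(w=w,t=t,s=s); print(' tri',a,b,tri(cc[a],f(a),cc[b],f(b)))
print(' w on .014',on(w,f('w'),.014))
e=R['w'][3][:,0,:].astype(float); P=np.array([on(w,x,.014)[:2] for x in e]); print(' circle',cv2.minEnclosingCircle(P.astype(np.float32)))
S=[gm(w,(300,0,375,60),(0,0,140),(180,60,255)),gm(t,(375,155,415,185),(0,0,120),(180,60,255)),gm(s,(330,160,360,185),(0,0,120),(180,60,255))]
for x in S: print('spacer',np.round(np.r_[x[2][0],x[2][1]],1), x[1])
print(tri(w,S[0][2][0],t,S[1][2][0]),tri(t,S[1][2][0],s,S[2][2][0]),on(w,S[0][2][0],.016),on(t,S[1][2][0],.016))
print('head')
Y=((8,90,60),(35,255,255))
H=[gm(w,(190,125,235,165),*Y),gm(t,(335,200,365,225),*Y),gm(s,(335,180,370,200),*Y)]
for c,x in zip((w,t,s),H):
    bx=cv2.boxPoints(cv2.minAreaRect(x[3])); B=np.array([on(c,p,.072) for p in bx]); 
    L=sorted([(np.linalg.norm(B[i]-B[i-1]),np.arctan2(*(B[i]-B[i-1])[[1,0]])) for i in range(4)])
    print(x[0],x[1],L[-1],L[0][0],on(c,x[1],.072))
print(tri(w,H[0][1],t,H[1][1]),tri(w,H[0][1],s,H[2][1]))
# seat disc
D=[gm(w,(170,85,280,190),(0,0,170),(180,60,255)),gm(t,(325,195,375,235),(0,0,200),(180,60,255))]
for c,x in zip((w,t),D): print('seat',x[0],np.round(np.r_[x[2][0],x[2][1]],1),on(c,x[2][0],.034))
print(tri(w,D[0][2][0],t,D[1][2][0]))
print('barb end', on(w,(233,84),.012),on(w,(231,100),.012))
im=cv2.resize(w['color'][80:220,30:270,::-1],None,fx=3.3,fy=3.3,interpolation=cv2.INTER_CUBIC); cv2.imwrite('pics/cB.png',im)
```

```text
filter w 2201.5 [408.3 186.4  51.6  54.3]
filter t 447.5 [425.  235.5  23.7  24.2]
filter s 318.5 [418.8 185.1  16.4  25. ]
 tri w t (array([ 0.4307, -0.054 ,  0.0062]), np.float64(0.0007231338957951012))
 tri w s (array([ 0.4306, -0.0536,  0.0076]), np.float64(0.001101958078886486))
 tri t s (array([ 0.4306, -0.0542,  0.0076]), np.float64(0.0004136571665803633))
 w on .014 [ 0.4326 -0.0513  0.014 ]
 circle ((0.4317738711833954, -0.05115580931305885), 0.033115047961473465)
spacer [338.4  16.7  43.4  45.4] [338.   20.5]
spacer [394.3 170.2  17.5  18. ] [394.5001 170.    ]
spacer [345.3 173.8  12.6  17.4] [345.5 174. ]
(array([0.6092, 0.0352, 0.0205]), np.float64(0.0006532607954699694)) (array([0.6117, 0.0331, 0.0092]), np.float64(5.004479080647813e-05)) [0.61   0.0351 0.016 ] [0.6104 0.0343 0.016 ]
head
199.5 [210.  146.5] (np.float64(0.026338520616108082), np.float64(0.742223151369544)) 0.007689975161683138 [0.4847 0.1581 0.072 ]
21.0 [350.5 212.5] (np.float64(0.02224813051615582), np.float64(-2.3357089265334947)) 0.007467609514913836 [0.4833 0.1587 0.072 ]
48.0 [350.5 188. ] (np.float64(0.03016531400077815), np.float64(-2.39115167939143)) 0.018046286295489093 [0.4814 0.1614 0.072 ]
(array([0.484 , 0.1588, 0.0695]), np.float64(0.0009724732701997838)) (array([0.4841, 0.1587, 0.0698]), np.float64(0.0006667667321578279))
seat 2720.0 [224.  139.5  57.6  60.9] [0.4878 0.1556 0.034 ]
seat 372.5 [350.  212.7  21.1  24.7] [0.4862 0.1573 0.034 ]
(array([0.487 , 0.157 , 0.0288]), np.float64(0.0006309930486413322))
barb end [0.5453 0.1478 0.012 ] [0.5287 0.1512 0.012 ]
```

View pics/cB.png

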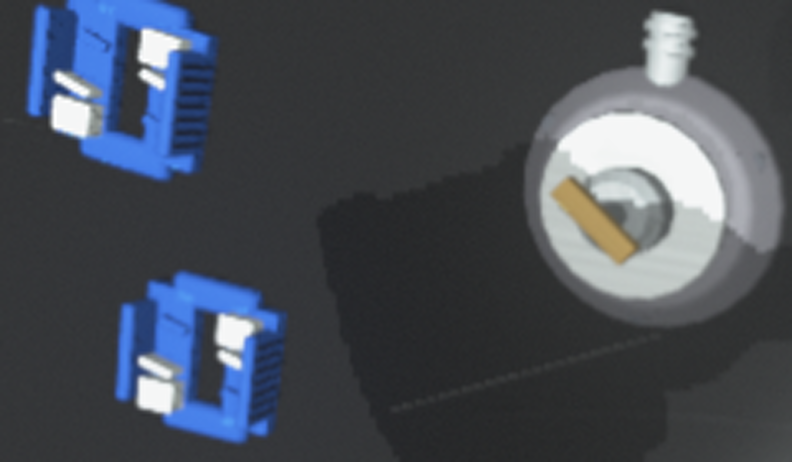

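The crop shows the nearest cap at about (200,355), with its slot near-vertical in the image. The bar runs from (565,190) to (625,255), about +0.74 rad in world axes.

Request:
{"fn": "send_rows", "kwargs": {"motion": [[[-0.1,0.6,0.8,0,0,0,0],[-0.1,0.6,0.8,0,0,0,0],[-0.1,0.6,0.8,0,0,0,0],[-0.1,0.6,0.8,0,0,0,0],[-0.1,0.6,0.8,0,0,0,0],[-0.1,0.6,0.8,0,0,0,0],[-0.2,0.6,0.8,0,0,0,0],[0,0,0,0,0,0,0]]]}}

```text
t: 3.53
ee_pos: [0.4273, -0.0604, 0.0883]
eef_rot: [0.001, 1.0, -0.003, -0.004]
ft_force: [0.1, 0.1, -0.7]
opening: 0.999
finger_force: 0.0
```

```bash
cat >> h.py <<'E'
def ring(c,lo,hi,roi,z):
    h=cv2.cvtColor(c['color'],cv2.COLOR_RGB2HSV); m=cv2.morphologyEx(cv2.inRange(h,lo,hi)//255,cv2.MORPH_CLOSE,np.ones((5,5),np.uint8))
    b=max(blobs(m,roi,4),key=lambda b:b[0]); P=np.array([on(c,x,z)[:2] for x in b[3][:,0].astype(float)],np.float32)
    return b[2],cv2.minEnclosingCircle(P),cv2.fitEllipse(P)
E
python3 - <<'E'
from h import *
w=cap('wrist','w2'); print(bot.state()['ee_pos'])
r=ring(w,(40,60,40),(95,255,255),(200,80,440,330),.014); print(r)
w1=load('w1'); q=ring(w1,(40,60,40),(95,255,255),(370,150,460,230),.014); print(tri(w,r[0][0],w1,q[0][0]))
E
```

```text
[ 0.4289 -0.0586  0.0898]
(((310.4051818847656, 199.4802703857422), (83.29302215576172, 84.72587585449219), 101.54011535644531), ((0.4319014251232147, -0.053097840398550034), 0.031766824424266815), ((0.43178874254226685, -0.052999865263700485), (0.06086799502372742, 0.06251351535320282), 89.43238067626953))
(array([ 0.4314, -0.0529,  0.0088]), np.float64(0.0001161963702331281))
```

Request:
{"fn": "send_rows", "kwargs": {"motion": [[[0,-0.12,0.7,0,0,0,0],[0,0,0.7,0,0,0,0],[0,0,0.7,0,0,0,0],[0,0,0.6,0,0,0,0],[0,0,0.5,0,0,0,0],[0,0,0.3,0,0,0,0],[0,0,0.2,0,0,0,0],[0,0,0,0,0,0,0]]], "newtons": 30}}

```text
t: 4.25
ee_pos: [0.4316, -0.0529, -0.0013]
eef_rot: [0.0, 1.0, 0.0, -0.0]
ft_force: [-0.1, 1.2, 0.3]
opening: 1.001
finger_force: 0.0
```

Request:
{"fn": "send_rows", "kwargs": {"motion": [[[0,0,0,0,0,0,0],[0,0,0,0,0,0,0.2],[0,0,0,0,0,0,0.3],[0,0,0,0,0,0,0.5],[0,0,0,0,0,0,0.5],[0,0,0,0,0,0,0.5],[0,0,0,0,0,0,0.5],[0,0,0,0,0,0,0.5]]]}}

```text
t: 4.92
ee_pos: [0.4319, -0.0532, -0.0001]
eef_rot: [0.0, 1.0, -0.0, 0.001]
ft_force: [-2.6, 1.0, 12.4]
opening: 0.705
finger_force: 29.6
```

Request:
{"fn": "send_rows", "kwargs": {"motion": [[[0,0,-0.6,0,0,0,0.5],[0,0,-0.8,0,0,0,0.5],[0,0,-0.8,0,0,0,0.5],[0.3,-0.7,-0.9,0,0,0,0.5],[0.3,-1,-0.9,0,0,0,0.5],[0.3,-1,-0.8,0,0,0,0.5],[0.3,-1,-0.4,0,0,0,0.5],[0.3,-1,0,0,0,0,0.5]]]}}

```text
t: 5.58
ee_pos: [0.4706, 0.0658, 0.1317]
eef_rot: [-0.0, 1.0, 0.0, 0.003]
ft_force: [1.1, -1.1, -0.7]
opening: 0.705
finger_force: 32.9
```

Request:
{"fn": "send_rows", "kwargs": {"motion": [[[0.3,-1,0,0,0,0,0.5],[0.3,-1,0,0,0,0,0.5],[0,-1,0,0,0,0,0.5],[0,-0.6,0,0,0,0,0.5],[0,-0.16,0,0,0,0,0.5],[0,0,0,0,0,0,0.5],[0,0,0,0,0,0,0.5],[0,0,0,0,0,0,0.5]]]}}

```text
t: 6.25
ee_pos: [0.4836, 0.1566, 0.1287]
eef_rot: [0.001, 1.0, -0.001, -0.0]
ft_force: [-0.2, 0.3, -0.0]
opening: 0.703
finger_force: 32.9
```

Run:
```python
from h import *
s=bot.state(); print(s['ee_pos'],s['eef_rot'],s['opening'],s['finger_force'],s['ft_force'])
w=cap('wrist','w3'); c=cap('scene','s3')
im=np.vstack([cv2.resize(c['color'][110:260,250:450],(560,420))[:,:,::-1][:300],cv2.resize(w['color'][:,40:600],(560,400))[100:400,:,::-1]])
cv2.imwrite('pics/v3.png',im)
```

```text
[0.4836 0.1566 0.1287] [ 0.0006  1.     -0.0007 -0.0002] 0.7033110847125926 32.92642643675208 [-0.1701  0.3389 -0.038 ]
```

View pics/v3.png

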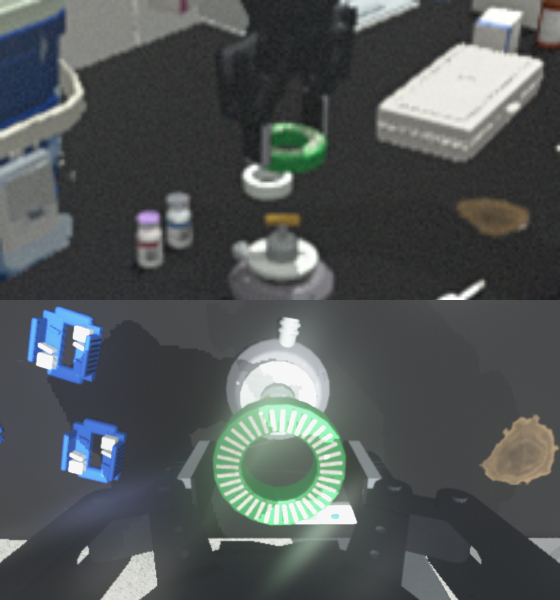

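Upper half: the filter is held level between the fingers above the post. Lower half: the filter ring is at (280,465), the foot disc is centred on column 278 with its far edge at row 339, and the brown patch is a flat stain.

Run:
```python
from h import *
w=load('w3');s3=load('s3');w2=load('w2')
r=ring(w,(40,60,40),(95,255,255),(200,150,440,360),.145); print('filter hand',r[1],r[2])
rs=ring(s3,(40,60,40),(95,255,255),(330,140,380,180),.145); print(tri(w,r[0][0],s3,rs[0][0]))
for L,R in [((228+40,190),(329+40,190)),]:
    print('foot edges',on(w,L,.02),on(w,R,.02))
print('far',on(w,(317,139),.02))
# foot outline edge profile
g=cv2.cvtColor(w['color'],cv2.COLOR_RGB2GRAY).astype(int)
print(g[185,255:385:2]); print(g[125:160,300])
s=load('scene0');w1=load('w1')
for c,roi in((w1,(180,80,275,190)),):
    g=cv2.GaussianBlur(cv2.cvtColor(c['color'],cv2.COLOR_RGB2GRAY),(3,3),0)
    m=(g>75).astype(np.uint8); B=max(blobs(m,roi,50),key=lambda b:b[0]); print(B[0],B[2])
    P=np.array([on(c,x,.02)[:2] for x in B[3][:,0].astype(float)],np.float32); print(P.min(0),P.max(0))
```

```text
filter hand ((0.48512744903564453, 0.15776100754737854), 0.0312022864818573) ((0.48494967818260193, 0.15812107920646667), (0.058992087841033936, 0.06074211746454239), 58.609596252441406)
(array([0.4787, 0.1555, 0.1348]), np.float64(0.006989473758320147))
foot edges [0.4881 0.2    0.02  ] [0.4879 0.1166 0.02  ]
far [0.5296 0.1594 0.02  ]
[ 66  67  69  69  71  78 122 129 131 133 144 164 168 172 237 242 241 228
 228 228 228 229 230 230 232 231 217 193 185 186 186 186 185 188 186 182
 235 239 233 241 238 246 247 247 247 247 247 247 247 244 235 234 223 203
 194 193 191 143 109 107 105 104 103 101  98]
[ 84  83  83  84  85  84  86  87  88  88  89  90  92  91  93  98 117 141
 156 165 166 167 168 168 169 170 171 173 179 190 199 212 218 221 220]
4991.0 ((228.12603759765625, 135.10215759277344), (75.61128234863281, 88.59191131591797), 175.80438232421875)
[0.4439 0.1118] [0.5457 0.1989]
```

Request:
{"fn": "send_rows", "kwargs": {"motion": [[[0.02,-0.04,0.5,0,0,0,0.5],[0,0,0.6,0,0,0,0.5],[0,0,0.6,0,0,0,0.5],[0,0,0.6,0,0,0,0.5],[0,0,0.5,0,0,0,0.5],[0,0,0.4,0,0,0,0.5],[0,0,0.3,0,0,0,0.5],[0,0,0.2,0,0,0,0.5]]]}}

```text
t: 7.02
ee_pos: [0.484, 0.1589, 0.0356]
eef_rot: [0.0, 1.0, 0.0, -0.0]
ft_force: [-0.0, 0.5, -0.0]
opening: 0.703
finger_force: 32.9
```

Request:
{"fn": "send_rows", "kwargs": {"motion": [[[0,0,0,0,0,0,0.5],[0,0,0,0,0,0,0.5],[0,0,0,0,0,0,0.3],[0,0,0,0,0,0,0.2],[0,0,0,0,0,0,0.1],[0,0,0,0,0,0,0],[0,0,0,0,0,0,0],[0,0,0,0,0,0,0]]]}}

```text
t: 7.68
ee_pos: [0.4842, 0.1595, 0.0364]
eef_rot: [-0.0, 1.0, 0.0, 0.0]
ft_force: [1.1, -0.3, -0.0]
opening: 1.003
finger_force: 0.0
```

Request:
{"fn": "send_rows", "kwargs": {"motion": [[[0,0,-0.6,0,0,0,0],[0,0,-0.9,0,0,0,0],[0,0,-1,0,0,0,0],[0.2,0.2,-1,0,0,0,0],[0.9,0.8,0,0,0,0,0],[1,1,0,0,0,0,0],[1,1,0,0,0,0,0],[1,1,0,0,0,0,0]]]}}

```text
t: 8.35
ee_pos: [0.5876, 0.0584, 0.1241]
eef_rot: [0.0, 1.0, 0.001, 0.0]
ft_force: [0.5, 1.1, 0.7]
opening: 1.001
finger_force: 0.0
```

Request:
{"fn": "send_rows", "kwargs": {"motion": [[[0.7,0.7,0.5,0,0,0,0],[0.26,0.27,0.5,0,0,0,0],[0,0,0.4,0,0,0,0],[0,0,0,0,0,0,0],[0,0,0,0,0,0,0],[0,0,0,0,0,0,0],[0,0,0,0,0,0,0],[0,0,0,0,0,0,0]]]}}

```text
t: 9.02
ee_pos: [0.6108, 0.0363, 0.0896]
eef_rot: [-0.0, 1.0, 0.001, 0.001]
ft_force: [-0.2, -0.4, 0.0]
opening: 1.0
finger_force: 0.0
```

Run:
```python
from h import *
w=cap('wrist','w4'); s=bot.state(); print(s['ee_pos'],s['joints'])
W=((0,0,140),(180,60,255))
r=ring(w,*W,(220,80,430,330),.016); print(r)
t=load('top0'); q=ring(t,(0,0,120),(180,60,255),(375,155,415,185),.016); print(tri(w,r[0][0],t,q[0][0]))
t4=cap('top','t4'); s4=cap('scene','s4')
G=((40,60,40),(95,255,255))
a=ring(t4,*G,(320,185,385,245),.048);b=ring(s4,*G,(315,170,390,230),.048); print('filter on seat',a[1],b[1],tri(t4,a[0][0],s4,b[0][0]))
```

```text
[0.6109 0.036  0.0895] [ 0.0257  0.6603 -0.2199  1.729   0.1929  0.7724 -1.857 ]
(((322.4651184082031, 204.27566528320312), (64.91248321533203, 66.24687957763672), 178.32952880859375), ((0.6131117939949036, 0.035418786108493805), 0.02523903176188469), ((0.6129459142684937, 0.03527255356311798), (0.04672969505190849, 0.04981337487697601), 92.11597442626953))
(array([0.6117, 0.0343, 0.0105]), np.float64(0.0019276859051343795))
filter on seat ((0.4827861785888672, 0.16033640503883362), 0.03163030743598938) ((0.47794994711875916, 0.16806913912296295), 0.040065910667181015) (array([0.4839, 0.1601, 0.0412]), np.float64(0.00030660669239455213))
```

Request:
{"fn": "send_rows", "kwargs": {"motion": [[[0.06,0.03,0.5,0,0,0,0],[0,0,0.6,0,0,0,0],[0,0,0.6,0,0,0,0],[0,0,0.6,0,0,0,0],[0,0,0.5,0,0,0,0],[0,0,0.3,0,0,0,0],[0,0,0.2,0,0,0,0],[0,0,0.08,0,0,0,0]]]}}

```text
t: 9.83
ee_pos: [0.6118, 0.0346, 0.0034]
eef_rot: [0.0, 1.0, 0.0, -0.0]
ft_force: [-0.3, -0.0, -0.8]
opening: 1.0
finger_force: 0.0
```

Request:
{"fn": "send_rows", "kwargs": {"motion": [[[0,0,0,0,0,0,0.2],[0,0,0,0,0,0,0.3],[0,0,0,0,0,0,0.5],[0,0,0,0,0,0,0.65],[0,0,0,0,0,0,0.65],[0,0,0,0,0,0,0.65],[0,0,0,0,0,0,0.65],[0,0,0,0,0,0,0.65]]]}}

```text
t: 10.5
ee_pos: [0.6129, 0.0347, 0.0052]
eef_rot: [-0.0, 1.0, 0.0, 0.001]
ft_force: [-1.3, 0.6, 6.6]
opening: 0.538
finger_force: 31.1
```

Request:
{"fn": "send_rows", "kwargs": {"motion": [[[0,0,-0.6,0,0,0,0.65],[0,0,-0.9,0,0,0,0.65],[0,0,-1,0,0,0,0.65],[-0.3,-0.3,-1,0,0,0,0.65],[-0.7,-0.7,-0.9,0,0,0,0.65],[-1,-1,-0.6,0,0,0,0.65],[-1,-1,0,0,0,0,0.65],[-1,-1,0,0,0,0,0.65]]]}}

```text
t: 11.17
ee_pos: [0.512, 0.1355, 0.1314]
eef_rot: [-0.0, 1.0, -0.0, 0.002]
ft_force: [-0.4, 0.6, -0.8]
opening: 0.538
finger_force: 31.2
```

Request:
{"fn": "send_rows", "kwargs": {"motion": [[[-0.8,-0.7,0,0,0,0,0.65],[-0.35,-0.28,0,0,0,0,0.65],[0,0,0,0,0,0,0.65],[0,0,0,0,0,0,0.65],[0,0,0,0,0,0,0.65],[0,0,0,0,0,0,0.65],[0,0,0,0,0,0,0.65],[0,0,0,0,0,0,0.65]]]}}

```text
t: 11.83
ee_pos: [0.484, 0.1582, 0.1291]
eef_rot: [0.0, 1.0, -0.0, 0.0]
ft_force: [0.2, -0.6, -0.8]
opening: 0.535
finger_force: 31.1
```

Run:
```python
from h import *
s=bot.state(); print(s['ee_pos'],s['eef_rot'],s['opening'],s['finger_force'])
w=cap('wrist','w5'); c=cap('scene','s5')
r=ring(w,(0,0,160),(180,60,255),(230,190,410,340),.14); print(r)
G=((40,60,40),(95,255,255)); print(ring(w,*G,(200,50,440,300),.048))
cv2.imwrite('pics/v5.png',np.vstack([cv2.resize(c['color'][110:240,270:430],(560,455))[:,:,::-1][:300],w['color'][100:400,40:600,::-1]]))
```

```text
[0.484  0.1582 0.1291] [ 0.0001  1.     -0.0004  0.    ] 0.5345969477235308 31.149617182672955
(((325.1172180175781, 255.86236572265625), (105.28597259521484, 159.10679626464844), 170.46437072753906), ((0.4813230633735657, 0.1568382829427719), 0.04240155965089798), ((0.4849620759487152, 0.15652863681316376), (0.04819287359714508, 0.080825574696064), 99.71067810058594))
(((316.6588134765625, 199.51031494140625), (69.87312316894531, 74.61894226074219), 91.1515121459961), ((0.4851110875606537, 0.1611490249633789), 0.030968304723501205), ((0.487261563539505, 0.16133764386177063), (0.053735360503196716, 0.05542854219675064), 176.45211791992188))
```

View pics/v5.png

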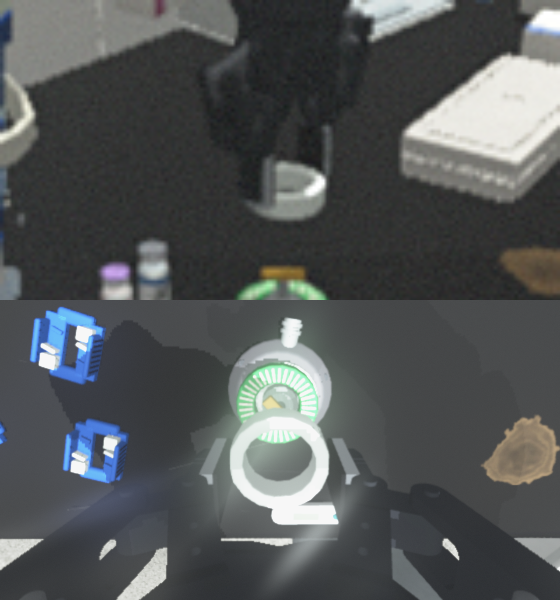

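The top half shows the spacer held level. In the bottom half the filter is centred on the seat at (279,403), and the held spacer is at (279,462).

Request:
{"fn": "send_rows", "kwargs": {"motion": [[[0,-0.06,0.4,0,0,0,0.65],[0,0,0.5,0,0,0,0.65],[0,0,0.5,0,0,0,0.65],[0,0,0.5,0,0,0,0.65],[0,0,0.4,0,0,0,0.65],[0,0,0.3,0,0,0,0.65],[0,0,0.2,0,0,0,0.65],[0,0,0.15,0,0,0,0.65]]]}}

```text
t: 12.6
ee_pos: [0.4832, 0.1605, 0.0548]
eef_rot: [0.0, 1.0, 0.0, -0.0]
ft_force: [-0.4, 0.0, 0.1]
opening: 0.537
finger_force: 31.2
```

Request:
{"fn": "send_rows", "kwargs": {"motion": [[[0,0,0,0,0,0,0.65],[0,0,0,0,0,0,0.65],[0,0,0,0,0,0,0.5],[0,0,0,0,0,0,0.4],[0,0,0,0,0,0,0.2],[0,0,0,0,0,0,0],[0,0,0,0,0,0,0],[0,0,0,0,0,0,0]]]}}

```text
t: 13.27
ee_pos: [0.4834, 0.1605, 0.0556]
eef_rot: [-0.0, 1.0, 0.0, 0.0]
ft_force: [-0.1, 0.5, -0.2]
opening: 0.998
finger_force: 0.0
```

Request:
{"fn": "send_rows", "kwargs": {"motion": [[[0,0,-0.6,0,0,0,0],[0,0,-0.9,0,0,0,0],[0,0,-1,0,0,0,0],[0,0,-1,0,0,0,0],[-0.4,-1,0,0,0,0,0],[-0.4,-1,0,0,0,0,0],[-0.4,-1,0,0,0,0,0],[-0.4,-1,0,0,0,0,0]]]}}

```text
t: 13.93
ee_pos: [0.4429, 0.2614, 0.1433]
eef_rot: [-0.0, 1.0, 0.0, 0.0]
ft_force: [0.0, 0.4, 0.1]
opening: 0.997
finger_force: 0.0
```

Request:
{"fn": "send_rows", "kwargs": {"motion": [[[-0.4,-1,0,0,0,0,0],[-0.4,-1,0,0,0,0,0],[0,-0.5,0,0,0,0,0],[0,0,0,0,0,0,0],[0,0,0,0,0,0,0],[0,0,0,0,0,0,0],[0,0,0,0,0,0,0],[0,0,0,0,0,0,0]]]}}

```text
t: 14.6
ee_pos: [0.424, 0.3215, 0.1429]
eef_rot: [0.0, 1.0, -0.001, 0.0]
ft_force: [0.6, 0.3, 0.0]
opening: 1.0
finger_force: 0.0
```

Run:
```python
from h import *
w=cap('wrist','w6'); s=bot.state(); print(s['ee_pos'],s['joints'])
cv2.imwrite('pics/v6.png',w['color'][:,:,::-1])
m=mask(w,'b')
for b in blobs(m,(0,0,640,400),60): print(b[0],b[1],[np.round(on(w,p,.018)[:2],4) for p in cv2.boxPoints(cv2.minAreaRect(b[3]))])
```

```text
[0.4238 0.3217 0.143 ] [-0.4976  0.4759 -0.3006  1.9087  0.1937  0.7852 -2.4764]
852.5 [ 55.1737 229.7935] [array([0.4109, 0.5886]), array([0.4123, 0.5255]), array([0.3628, 0.5342]), array([0.3614, 0.6003])]
99.5 [333.2156 195.6147] [array([0.4074, 0.3181]), array([0.4331, 0.3108]), array([0.4305, 0.3025]), array([0.4047, 0.3096])]
96.5 [292.045  180.4719] [array([0.4134, 0.3535]), array([0.4526, 0.3436]), array([0.4515, 0.3392]), array([0.4123, 0.349 ])]
1842.5 [184.852  161.1577] [array([0.4593, 0.4714]), array([0.4826, 0.4194]), array([0.4403, 0.4028]), array([0.4149, 0.4569])]
```

View pics/v6.png

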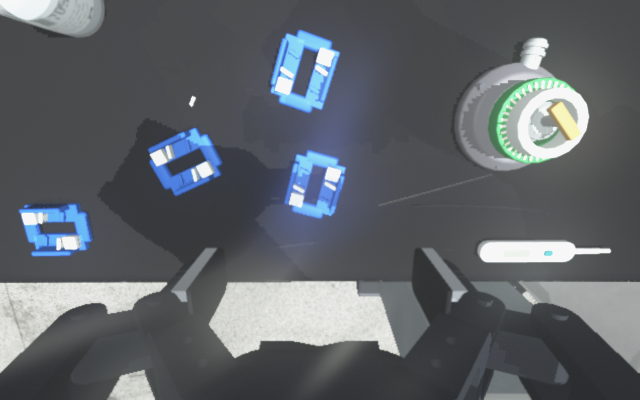

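The view shows the target cap at (316,184), with its slot tilted about −0.26 rad, and the stack sitting squarely on the holder at (540,118). Next is a finer measurement of the cap.

```bash
cat >> h.py <<'E'
def capm(c,roi,z,lo=(95,90,40),hi=(130,255,255)):
    h=cv2.cvtColor(c['color'],cv2.COLOR_RGB2HSV); m=cv2.inRange(h,lo,hi)//255
    x0,y0,x1,y1=roi; m[:y0]=0;m[y1:]=0;m[:,:x0]=0;m[:,x1:]=0
    n,l,st,_=cv2.connectedComponentsWithStats(m); m=np.isin(l,[i for i in range(1,n) if st[i,4]>12])
    p=np.argwhere(m)[:,::-1].astype(float)
    P=np.array([on(c,x,z)[:2] for x in p],np.float32); r=cv2.minAreaRect(P); B=cv2.boxPoints(r)
    e=max((B[1]-B[0],B[2]-B[1]),key=np.linalg.norm); q=cv2.minAreaRect(p.astype(np.float32))
    a=np.arctan2(e[1],e[0]); return np.array(r[0]),r[1],(a+np.pi/2)%np.pi-np.pi/2,q[0]
E
python3 - <<'E'
from h import *
w=load('w6'); t=load('top0');s=load('scene0'); w1=load('w1')
a=capm(w,(275,140,360,230),.01); b=capm(t,(270,218,305,255),.01); c=capm(s,(300,238,340,272),.01); d=capm(w1,(55,150,125,225),.01)
for x in (a,b,c,d): print(x)
print(tri(w,a[3],t,b[3]),tri(w,a[3],s,c[3]),tri(w,a[3],w1,d[3]))
E
```

```text
(array([0.4269, 0.3287]), (0.05323295295238495, 0.06179427355527878), np.float32(-0.2673117), (312.8064270019531, 184.09080505371094))
(array([0.4249, 0.3265]), (0.05497705563902855, 0.06772766262292862), np.float32(-0.29153943), (287.449951171875, 234.15000915527344))
(array([0.4199, 0.3274]), (0.05826446786522865, 0.06667377054691315), np.float32(-0.23981762), (318.12066650390625, 255.55172729492188))
(array([0.4282, 0.3266]), (0.05784107372164726, 0.06148041784763336), np.float32(-0.2676183), (89.79823303222656, 187.54983520507812))
(array([ 0.4251,  0.3279, -0.0013]), np.float64(0.0013118757868133813)) (array([0.4252, 0.327 , 0.0042]), np.float64(0.003553516342923201)) (array([0.4273, 0.3284, 0.008 ]), np.float64(0.0002309576406927751))
```

Request:
{"fn": "send_rows", "kwargs": {"motion": [[[0.11,-0.24,0,0,0,0,0],[0,0,0,0,0,-1,0],[0,0,0,0,0,-1,0],[0,0,0,0,0,-1,0],[0,0,0,0,0,-1,0],[0,0,0,0,0,-1,0],[0,0,0,0,0,-1,0],[0,0,0,0,0,-1,0]]]}}

```text
t: 15.32
ee_pos: [0.4264, 0.3292, 0.1431]
eef_rot: [-0.0, 0.933, 0.361, 0.0]
ft_force: [-0.2, -0.6, -0.2]
opening: 0.997
finger_force: 0.0
```

Request:
{"fn": "send_rows", "kwargs": {"motion": [[[0,0,0,0,0,-1,0],[0,0,0,0,0,-1,0],[0,0,0,0,0,-1,0],[0,0,0,0,0,-1,0],[0,0,0,0,0,-1,0],[0,0,0,0,0,-1,0],[0,0,0,0,0,-1,0],[0,0,0,0,0,-1,0]]]}}

```text
t: 15.98
ee_pos: [0.4264, 0.3291, 0.1431]
eef_rot: [-0.0, 0.705, 0.709, 0.0]
ft_force: [-0.1, 1.3, -0.8]
opening: 0.999
finger_force: 0.0
```

Request:
{"fn": "send_rows", "kwargs": {"motion": [[[0,0,0,0,0,-1,0],[0,0,0,0,0,-1,0],[0,0,0,0,0,-1,0],[0,0,0,0,0,-1,0],[0,0,0,0,0,-1,0],[0,0,0,0,0,-1,0],[0,0,0,0,0,-1,0],[0,0,0,0,0,-1,0]]]}}

```text
t: 16.65
ee_pos: [0.4265, 0.329, 0.1431]
eef_rot: [0.0, 0.356, 0.934, 0.0]
ft_force: [0.5, 0.2, 0.7]
opening: 1.005
finger_force: 0.0
```

Request:
{"fn": "send_rows", "kwargs": {"motion": [[[0,0,0,0,0,-1,0],[0,0,0,0,0,-1,0],[0,0,0,0,0,-1,0],[0,0,0,0,0,-1,0],[0,0,0,0,0,-0.47,0],[0,0,0,0,0,0,0],[0,0,0,0,0,0,0],[0,0,0,0,0,0,0]]]}}

```text
t: 17.32
ee_pos: [0.4262, 0.329, 0.143]
eef_rot: [-0.0, 0.133, 0.991, 0.0]
ft_force: [-0.2, 0.0, -0.2]
opening: 1.001
finger_force: 0.0
```

```bash
cat >> h.py <<'E'
def yaw(): 
    w,x,y,z=bot.state()['eef_rot']; return 2*np.arctan2(y,x)
E
python3 - <<'E'
from h import *
w=cap('wrist','w7'); s=bot.state(); print(s['ee_pos'],s['joints'],yaw())
u=w['extrinsics']; K=w['intrinsics']; p=np.linalg.inv(u)@[.4265,.3275,.01,1]; q=(K@(p[:3]/p[2]))[:2]; print(q)
x,y=q.astype(int); r=(max(x-50,0),max(y-50,0),x+50,y+50)
a=capm(w,r,.01); print(a); w6=load('w6'); b=capm(w6,(275,140,360,230),.01); print(tri(w,a[3],w6,b[3]))
for b in blobs(mask(w,'b'),r,60): 
    B=np.array([on(w,p,.018)[:2] for p in cv2.boxPoints(cv2.minAreaRect(b[3]))]);e=max((B[1]-B[0],B[2]-B[1]),key=np.linalg.norm); print(b[0],B.mean(0),np.arctan(e[1]/e[0]),np.linalg.norm(e))
E
```

```text
[0.4262 0.329  0.143 ] [-0.0326  0.6752 -0.9659  1.867   0.6748  0.967   0.0001] 2.8757451716288536
[315.8384 190.1529]
(array([0.4235, 0.3279]), (0.048663485795259476, 0.05943310260772705), np.float32(-0.26434898), (315.0, 186.0))
(array([ 0.4251,  0.3278, -0.0003]), np.float64(0.0015298400237094098))
93.5 [0.3985 0.3199] -1.079220849520752 0.032472413472263956
```

Request:
{"fn": "send_rows", "kwargs": {"motion": [[[0.03,-0.05,0.8,0,0,0,0],[0,0,0.9,0,0,0,0],[0,0,0.9,0,0,0,0],[0,0,0.9,0,0,0,0],[0,0,0.8,0,0,0,0],[0,0,0.6,0,0,0,0],[0,0,0.4,0,0,0,0],[0,0,0.18,0,0,0,0]]], "newtons": 50}}

```text
t: 18.03
ee_pos: [0.4246, 0.3277, 0.0049]
eef_rot: [-0.0, 0.132, 0.991, -0.001]
ft_force: [-0.2, -0.6, 0.1]
opening: 1.002
finger_force: 0.0
```

Request:
{"fn": "send_rows", "kwargs": {"motion": [[[0,0,0,0,0,0,0],[0,0,0,0,0,0,0.2],[0,0,0,0,0,0,0.4],[0,0,0,0,0,0,0.65],[0,0,0,0,0,0,0.65],[0,0,0,0,0,0,0.65],[0,0,0,0,0,0,0.65],[0,0,0,0,0,0,0.65]]]}}

```text
t: 18.7
ee_pos: [0.4255, 0.3283, 0.0072]
eef_rot: [0.001, 0.132, 0.991, 0.0]
ft_force: [-0.8, -2.3, 6.1]
opening: 0.52
finger_force: 51.2
```

Run:
```python
from h import *
s=bot.state(); print(s['ee_pos'],yaw(),s['joints'],s['opening'],s['finger_force'],s['ft_force'])
w=cap('wrist','w8'); cv2.imwrite('pics/v8.png',w['color'][:,:,::-1])
```

```text
[0.4255 0.3283 0.0072] 2.8771437021428024 [-0.158   0.86   -0.7829  1.9167  0.8935  0.7567 -0.1616] 0.5196042141141335 51.2379115819931 [-0.8133 -2.2527  6.0699]
```

View pics/v8.png

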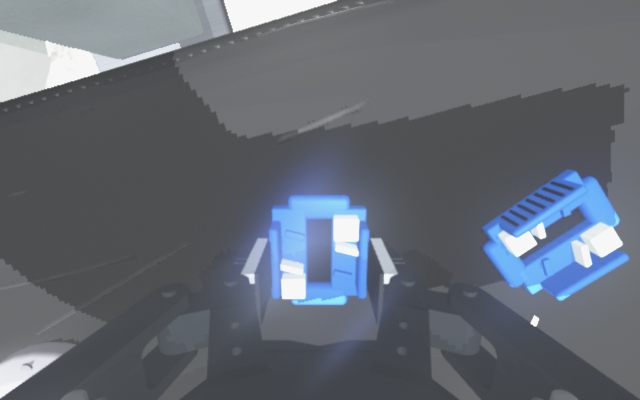

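The cap is gripped squarely across its wings, between the pads at (255,260) and (382,260), with the slot at (319,250).

Run:
```python
from h import *
w8=load('w8'); s=bot.state()['ee_pos']; y=2.877; R=np.array([[np.cos(y),np.sin(y)],[-np.sin(y)*-1,-np.cos(y)]])
ex=np.array([np.cos(y),np.sin(y)]);ey=np.array([np.sin(y),-np.cos(y)])
# dark slot & flange edges along column
h=cv2.cvtColor(w8['color'],cv2.COLOR_RGB2HSV); b=cv2.inRange(h,(95,90,40),(130,255,255))
for u in (305,319,325): 
    v=np.where(b[180:320,u])[0]+180; g=np.where(np.diff(v)>5)[0]; e=[v[0],*[x for i in g for x in (v[i],v[i+1])],v[-1]]
    print(u,e,[((on(w8,(u,k),.006)-s)[:2]@ex).round(4) for k in e])
r=250; v=np.where(b[r,260:380])[0]+260; g=np.where(np.diff(v)>5)[0];e=[v[0],*[x for i in g for x in (v[i],v[i+1])],v[-1]]; print(e,[((on(w8,(k,r),.006)-s)[:2]@ey).round(4) for k in e])
for n,roi in (('w6',(540,95,590,145)),('w5',(250,180,340,250))):
    w=load(n); h=cv2.cvtColor(w['color'],cv2.COLOR_RGB2HSV); m=cv2.inRange(h,(8,70,60),(35,255,255))//255
    q=max(blobs(m,roi,4),key=lambda b:b[0]); bx=cv2.boxPoints(cv2.minAreaRect(q[3])); B=np.array([on(w,p,.072) for p in bx])
    L=sorted([(np.linalg.norm(B[i]-B[i-1]),np.arctan2(*(B[i]-B[i-1])[[1,0]])%np.pi) for i in range(4)])
    print(n,q[0],L[-1],L[-2],L[0],B.mean(0))
w=load('w6'); print('spacer',ring(w,(0,0,150),(180,50,255),(512,75,600,158),.064))
print('filter',ring(w,(40,60,40),(95,255,255),(480,60,600,175),.048))
```

```text
305 [np.int64(187), np.int64(273), np.int64(298), np.int64(304)] [np.float64(0.0345), np.float64(-0.0106), np.float64(-0.0251), np.float64(-0.0287)]
319 [np.int64(194), np.int64(219), np.int64(281), np.int64(304)] [np.float64(0.0311), np.float64(0.0185), np.float64(-0.0151), np.float64(-0.0287)]
325 [np.int64(194), np.int64(219), np.int64(281), np.int64(304)] [np.float64(0.0311), np.float64(0.0185), np.float64(-0.0151), np.float64(-0.0287)]
[np.int64(265), np.int64(307), np.int64(331), np.int64(334), np.int64(359), np.int64(368)] [np.float64(-0.0255), np.float64(-0.0046), np.float64(0.0074), np.float64(0.0089), np.float64(0.0213), np.float64(0.0258)]
w6 181.5 (np.float64(0.028044006327545643), np.float64(0.7237427614325044)) (np.float64(0.02784036085811287), np.float64(0.7330115487263895)) (np.float64(0.009474292780270437), np.float64(2.2037529474478728)) [0.4848 0.1616 0.072 ]
w5 60.0 (np.float64(0.008170196639951756), np.float64(0.7554413851957076)) (np.float64(0.008120065902789138), np.float64(0.7613789465628606)) (np.float64(0.006245827823454276), np.float64(2.3698713344759708)) [0.4917 0.1649 0.072 ]
spacer (((545.0690307617188, 117.38849639892578), (81.24038696289062, 88.2823257446289), 175.99383544921875), ((0.4891625642776489, 0.17134113609790802), 0.03472653031349182), ((0.4856930673122406, 0.16855695843696594), (0.0510849729180336, 0.06281094998121262), 130.11849975585938))
filter (((540.8740234375, 120.77449798583984), (78.73563385009766, 98.94819641113281), 76.25631713867188), ((0.4839882552623749, 0.1655685156583786), 0.033037181943655014), ((0.48291832208633423, 0.16008055210113525), (0.056720852851867676, 0.0713617280125618), 174.2449188232422))
```

Request:
{"fn": "send_rows", "kwargs": {"motion": [[[0,0,-0.6,0,0,0,0.65],[0,0,-0.9,0,0,0,0.65],[0,0,-1,0,0,0,0.65],[0,0,-1,0,0,0,0.65],[0,0,-1,0,0,0,0.65],[-0.4,-0.3,-0.8,0,0,0,0.65],[-0.7,-0.6,-0.4,0,0,0,0.65],[-0.9,-0.8,0,0,0,0,0.65]]]}}

```text
t: 19.42
ee_pos: [0.4626, 0.2764, 0.1519]
eef_rot: [0.002, 0.13, 0.992, 0.002]
ft_force: [0.7, -0.6, -0.6]
opening: 0.521
finger_force: 51.3
```

Request:
{"fn": "send_rows", "kwargs": {"motion": [[[-0.9,-0.8,0,0,0,0,0.65],[-0.9,-0.8,0,0,0,0,0.65],[-0.8,-0.6,0,0,0,0,0.65],[-0.5,-0.32,0,0,0,0,0.65],[0,0,0,0,0,-1,0.65],[0,0,0,0,0,-1,0.65],[0,0,0,0,0,-1,0.65],[0,0,0,0,0,-1,0.65]]]}}

```text
t: 20.08
ee_pos: [0.5206, 0.1925, 0.149]
eef_rot: [0.0, -0.08, 0.997, -0.0]
ft_force: [0.5, 0.4, -0.9]
opening: 0.524
finger_force: 51.3
```

Request:
{"fn": "send_rows", "kwargs": {"motion": [[[0,0,0,0,0,-1,0.65],[0,0,0,0,0,-1,0.65],[0,0,0,0,0,-1,0.65],[0,0,0,0,0,-1,0.65],[0,0,0,0,0,-1,0.65],[0,0,0,0,0,-0.55,0.65],[0,0,0,0,0,0,0.65],[0,0,0,0,0,0,0.65]]]}}

```text
t: 20.75
ee_pos: [0.5205, 0.1927, 0.1487]
eef_rot: [0.0, -0.359, 0.933, 0.0]
ft_force: [0.3, -0.4, -1.3]
opening: 0.523
finger_force: 51.3
```

Run:
```python
from h import *
s=bot.state(); print(s['ee_pos'],yaw(),s['joints'],s['opening'],s['finger_force'],s['ft_force'])
w=cap('wrist','w9'); cv2.imwrite('pics/v9.png',w['color'][:,:,::-1])
```

```text
[0.5205 0.1927 0.1487] 3.875282780667186 [ 0.3618  0.8078 -1.161   1.8161  0.8349  1.1071  1.198 ] 0.5232089479005018 51.34660005569458 [ 0.3417 -0.4169 -1.3234]
```

View pics/v9.png

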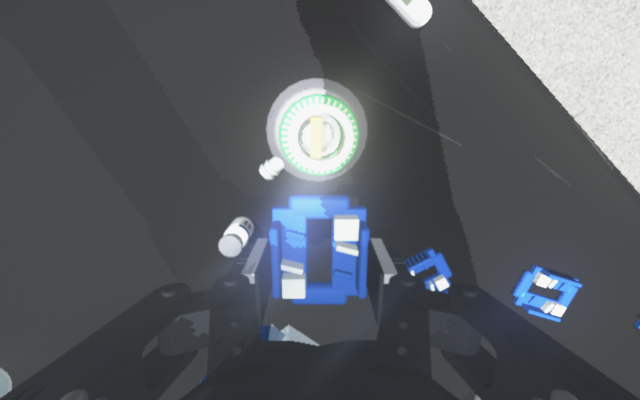

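The stack is at (318,135), with the brass bar upright in the image at (317,138), so it is parallel to the held cap's slot at (319,250).

Run:
```python
from h import *
w=load('w9'); s=bot.state()['ee_pos']; y=yaw(); ex=np.array([np.cos(y),np.sin(y)]);ey=np.array([np.sin(y),-np.cos(y)])
h=cv2.cvtColor(w['color'],cv2.COLOR_RGB2HSV); m=cv2.inRange(h,(15,55,120),(35,255,255))//255
q=max(blobs(m,(300,108,336,168),4),key=lambda b:b[0]); rc=cv2.minAreaRect(q[3]); print(q[0],rc)
bx=cv2.boxPoints(rc); P=lambda p,z:np.array([(on(w,p,z)[:2]-s[:2])@ex,(on(w,p,z)[:2]-s[:2])@ey])
B=[P(p,.072) for p in bx]; c=np.mean(B,0); print(np.array(B),'bar',c)
fl=cv2.inRange(h,(95,90,40),(130,255,255))
zp=s[2]-.0072+.006
r=252; v=np.where(fl[r,290:350])[0]+290; print(v)
sl=[P((u,250),zp) for u in (306.5,331.5)]; print('slot y',sl, 'slot x',P((319,219.5),zp),P((319,280.5),zp))
print('filter',ring(w,(40,60,40),(95,255,255),(260,70,375,190),.048)[1])
```

```text
Traceback (most recent call last):
ValueError: max() iterable argument is empty
```

Run:
```python
from h import *
w=load('w9'); s=bot.state()['ee_pos']; y=yaw(); ex=np.array([np.cos(y),np.sin(y)]);ey=np.array([np.sin(y),-np.cos(y)])
h=cv2.cvtColor(w['color'],cv2.COLOR_RGB2HSV); print(h[138,306:330:2].tolist()); print(w['color'][138,317])
c=w['color'].astype(int); m=((c[:,:,0]-c[:,:,2]>40)).astype(np.uint8)
q=max(blobs(m,(300,105,336,170),4),key=lambda b:b[0]); rc=cv2.minAreaRect(q[3]); print(q[0],rc)
bx=cv2.boxPoints(rc); P=lambda p,z:np.array([(on(w,p,z)[:2]-s[:2])@ex,(on(w,p,z)[:2]-s[:2])@ey])
B=[P(p,.072) for p in bx]; print(np.array(B),'bar',np.mean(B,0))
fl=cv2.inRange(h,(95,90,40),(130,255,255)); zp=s[2]-.0072+.006
v=np.where(fl[252,290:350])[0]+290; print(v)
print('slot y',P((306.5,250),zp),P((331.5,250),zp),'x',P((319,219.5),zp),P((319,280.5),zp))
print('filter',ring(w,(40,60,40),(95,255,255),(260,70,375,190),.048)[1])
```

```text
[[0, 0, 247], [0, 0, 247], [30, 3, 247], [30, 25, 247], [30, 24, 247], [30, 23, 247], [30, 23, 247], [30, 28, 247], [30, 10, 240], [80, 3, 242], [80, 3, 241], [0, 0, 247]]
[247 247 226]Traceback (most recent call last):
  File "<stdin>", line 5, in <module>
ValueError: max() iterable argument is empty
```

Run:
```python
from h import *
w=load('w9'); s=bot.state()['ee_pos']; y=yaw(); ex=np.array([np.cos(y),np.sin(y)]);ey=np.array([np.sin(y),-np.cos(y)])
h=cv2.cvtColor(w['color'],cv2.COLOR_RGB2HSV)
c=w['color'].astype(int); m=((c[:,:,0]-c[:,:,2]>13)).astype(np.uint8)
q=max(blobs(m,(300,105,336,170),4),key=lambda b:b[0]); rc=cv2.minAreaRect(q[3]); print(q[0],rc)
bx=cv2.boxPoints(rc); P=lambda p,z:np.array([(on(w,p,z)[:2]-s[:2])@ex,(on(w,p,z)[:2]-s[:2])@ey])
B=[P(p,.072) for p in bx]; print(np.array(B),'bar',np.mean(B,0))
fl=cv2.inRange(h,(95,90,40),(130,255,255)); zp=s[2]-.0072+.006
v=np.where(fl[252,290:350])[0]+290; print(v)
print('slot y',P((306.5,250),zp),P((331.5,250),zp),'x',P((319,219.5),zp),P((319,280.5),zp))
print('filter',ring(w,(40,60,40),(95,255,255),(260,70,375,190),.048)[1])
```

```text
430.0 ((316.0, 137.5), (41.0, 12.0), 90.0)
[[ 0.0632 -0.0046]
 [ 0.0632  0.0035]
 [ 0.0354  0.0036]
 [ 0.0354 -0.0048]] bar [ 0.0493 -0.0006]
[290 291 292 293 294 295 296 297 298 299 300 301 302 303 304 305 306 307
 308 309 331 332 333 334 335 336 337 338 339 340]
slot y [ 0.0007 -0.0048] [0.0007 0.0077] x [0.0168 0.0014] [-0.0163  0.0014]
filter ((0.4832017719745636, 0.1611361801624298), 0.030550479888916016)
```

Request:
{"fn": "send_rows", "kwargs": {"motion": [[[0.3,-0.05,0,0,0,0,0.65],[0.5,0,0,0,0,0,0.65],[0.6,0,0.2,0,0,0,0.65],[0.4,0,0.4,0,0,0,0.65],[0.14,0,0.6,0,0,0,0.65],[0,0,0.6,0,0,0,0.65],[0,0,0.5,0,0,0,0.65],[0,0,0.2,0,0,0,0.65]]]}}

```text
t: 21.47
ee_pos: [0.4845, 0.1585, 0.0846]
eef_rot: [-0.001, -0.359, 0.933, -0.0]
ft_force: [-0.7, 0.7, -1.7]
opening: 0.52
finger_force: 51.3
```

Request:
{"fn": "send_rows", "kwargs": {"motion": [[[0,0,0.1,0,0,0,0.65],[0,0,0,0,0,0,0.65],[0,0,0,0,0,0,0.65],[0,0,0,0,0,0,0.65],[0,0,0.05,0,0,0,0.65],[0,0,0.05,0,0,0,0.65],[0,0,0,0,0,0,0.65],[0,0,0,0,0,0,0.65]]]}}

```text
t: 22.13
ee_pos: [0.4854, 0.1593, 0.081]
eef_rot: [-0.0, -0.36, 0.933, -0.0]
ft_force: [1.0, 0.2, -1.4]
opening: 0.522
finger_force: 51.3
```

Request:
{"fn": "send_rows", "kwargs": {"motion": [[[0,0,0.04,0,0,0,0.65],[0,0,0.04,0,0,0,0.65],[0,0,0.04,0,0,0,0.65],[0,0,0.04,0,0,0,0.65],[0,0,0,0,0,0,0.65],[0,0,0,0,0,0,0.65],[0,0,0,0,0,0,0.65],[0,0,0,0,0,0,0.65]]]}}

```text
t: 22.8
ee_pos: [0.4854, 0.1594, 0.0771]
eef_rot: [0.0, -0.36, 0.933, 0.0]
ft_force: [-0.4, -0.6, -0.4]
opening: 0.52
finger_force: 51.3
```

Request:
{"fn": "send_rows", "kwargs": {"motion": [[[0,0,0.05,0,0,0,0.65],[0,0,0.05,0,0,0,0.65],[0,0,0,0,0,0,0.65],[0,0,0,0,0,0,0.65],[0,0,0,0,0,0,0.65],[0,0,0,0,0,0,0.65],[0,0,0,0,0,0,0.65],[0,0,0,0,0,0,0.65]]]}}

```text
t: 23.47
ee_pos: [0.4854, 0.1593, 0.0745]
eef_rot: [0.0, -0.36, 0.933, 0.0]
ft_force: [0.1, -0.4, -0.1]
opening: 0.523
finger_force: 51.3
```

Request:
{"fn": "send_rows", "kwargs": {"motion": [[[0,0,0.05,0,0,0,0.65],[0,0,0.05,0,0,0,0.65],[0,0,0.05,0,0,0,0.65],[0,0,0.05,0,0,0,0.65],[0,0,0,0,0,0,0.65],[0,0,0,0,0,0,0.65],[0,0,0,0,0,0,0.65],[0,0,0,0,0,0,0.65]]]}}

```text
t: 24.13
ee_pos: [0.4854, 0.1593, 0.0696]
eef_rot: [0.0, -0.36, 0.933, -0.0]
ft_force: [-1.1, -0.1, 4.4]
opening: 0.521
finger_force: 51.8
```

Request:
{"fn": "send_rows", "kwargs": {"motion": [[[0,0,0.06,0,0,0,0.65],[0,0,0.06,0,0,0,0.65],[0,0,0.06,0,0,0,0.65],[0,0,0.06,0,0,0,0.65],[0,0,0,0,0,0,0.65],[0,0,0,0,0,0,0.65],[0,0,0,0,0,0,0.65],[0,0,0,0,0,0,0.65]]]}}

```text
t: 24.8
ee_pos: [0.4855, 0.1594, 0.0642]
eef_rot: [0.0, -0.36, 0.933, -0.0]
ft_force: [-2.2, -3.1, 11.9]
opening: 0.521
finger_force: 52.7
```

Request:
{"fn": "send_rows", "kwargs": {"motion": [[[0,0,0.03,0,0,0,0.65],[0,0,0,0,0,0.3,0.65],[0,0,0,0,0,0.5,0.65],[0,0,0,0,0,0.5,0.65],[0,0,0,0,0,0.5,0.65],[0,0,0,0,0,0.5,0.65],[0,0,0,0,0,0.4,0.65],[0,0,0,0,0,0,0.65]]]}}

```text
t: 25.47
ee_pos: [0.4864, 0.1602, 0.0639]
eef_rot: [0.001, -0.224, 0.975, 0.0]
ft_force: [-0.5, -0.6, 10.2]
opening: 0.521
finger_force: 52.5
```

Run:
```python
from h import *
s=bot.state(); print(s['ee_pos'],yaw(),s['ft_force'],s['torque'],s['joints'],s['opening'])
```

```text
[0.4864 0.1602 0.0639] 3.5930401265911245 [-0.5489 -0.5558 10.1626] [-0.1692  0.1224 -0.0767] [ 0.3435  0.8298 -1.014   1.9684  0.928   0.8991  0.8486] 0.5207772427452193
```

Request:
{"fn": "send_rows", "kwargs": {"motion": [[[0,0,0.03,0,0,0.3,0.65],[0,0,0.01,0,0,0.6,0.65],[0,0,0,0,0,0.6,0.65],[0,0,0,0,0,0.6,0.65],[0,0,0,0,0,0.6,0.65],[0,0,0,0,0,0.6,0.65],[0,0,0,0,0,0.6,0.65],[0,0,0,0,0,0.4,0.65]]]}}

```text
t: 26.13
ee_pos: [0.487, 0.1602, 0.0631]
eef_rot: [0.002, -0.0, 1.0, 0.001]
ft_force: [0.5, -1.2, 12.2]
opening: 0.521
finger_force: 52.7
```

Run:
```python
from h import *
s=bot.state(); print(s['ee_pos'],yaw(),s['ft_force'],s['torque'],s['joints'],s['opening'])
```

```text
[0.487  0.1602 0.0631] 3.1419145735601464 [ 0.4985 -1.1916 12.1701] [-0.3386 -0.0041  0.2238] [ 0.2916  0.782  -0.9296  1.9705  0.8602  0.8417  0.4464] 0.5208007906001908
```

Request:
{"fn": "send_rows", "kwargs": {"motion": [[[0,0,0,0,0,0.6,0.65],[0,0,0,0,0,0.8,0.65],[0,0,0,0,0,0.8,0.65],[0,0,0,0,0,0.8,0.65],[0,0,0,0,0,0.8,0.65],[0,0,0,0,0,0.8,0.65],[0,0,0,0,0,0.6,0.65],[0,0,0,0,0,0.3,0.65]]]}}

```text
t: 26.8
ee_pos: [0.487, 0.1595, 0.063]
eef_rot: [0.002, 0.284, 0.959, 0.0]
ft_force: [0.5, -2.3, 12.5]
opening: 0.521
finger_force: 52.7
```

Run:
```python
from h import *
s=bot.state(); print(s['ee_pos'],yaw(),s['ft_force'],s['torque'],s['joints'],s['opening'])
```

```text
[0.487  0.1595 0.063 ] 2.565510403015876 [ 0.4545 -2.288  12.5419] [-0.5926  0.0268  0.1698] [ 0.2146  0.7241 -0.8123  1.9745  0.7603  0.7753 -0.0548] 0.5212340677500631
```

Request:
{"fn": "send_rows", "kwargs": {"motion": [[[0,0,-0.04,0,0,0,0.65],[0,0,-0.04,0,0,0,0.65],[0,0,-0.04,0,0,0,0.65],[0,0,-0.04,0,0,0,0.65],[0,0,0,0,0,0,0.65],[0,0,0,0,0,0,0.65],[0,0,0,0,0,0,0.65],[0,0,0,0,0,0,0.65]]]}}

```text
t: 27.47
ee_pos: [0.4869, 0.1595, 0.0667]
eef_rot: [0.001, 0.283, 0.959, 0.001]
ft_force: [0.3, -1.5, 9.4]
opening: 0.524
finger_force: 52.3
```

Request:
{"fn": "send_rows", "kwargs": {"motion": [[[0,0,-0.02,0,0,0,0.65],[0,0,-0.02,0,0,0,0.65],[0,0,0,0,0,0,0.65],[0,0,0,0,0,0,0.65],[0,0,0,0,0,0,0.65],[0,0,0,0,0,0,0.65],[0,0,0,0,0,0,0.65],[0,0,0,0,0,0,0.65]]]}}

```text
t: 28.13
ee_pos: [0.4866, 0.1595, 0.0672]
eef_rot: [0.001, 0.283, 0.959, 0.001]
ft_force: [5.3, -1.4, 4.7]
opening: 0.52
finger_force: 51.9
```

Request:
{"fn": "send_rows", "kwargs": {"motion": [[[0,0,-0.02,0,0,0,0.65],[0,0,0,0,0,0,0.65],[0,0,0,0,0,0,0.65],[0,0,0,0,0,0,0.55],[0,0,0,0,0,0,0.4],[0,0,0,0,0,0,0.2],[0,0,0,0,0,0,0],[0,0,0,0,0,0,0]]], "newtons": 20}}

```text
t: 28.8
ee_pos: [0.4842, 0.1593, 0.0668]
eef_rot: [-0.001, 0.282, 0.959, -0.0]
ft_force: [-0.6, -1.0, 0.2]
opening: 0.988
finger_force: 0.0
```

Request:
{"fn": "send_rows", "kwargs": {"motion": [[[0,0,0,0,0,0,0],[0,0,-0.3,0,0,0,0],[0,0,-0.6,0,0,0,0],[0,0,-1,0,0,0,0],[0,0,-1,0,0,0,0],[0,0,-1,0,0,0,0],[-0.5,0,-0.5,0,0,0,0],[-0.5,0,0,0,0,0,0]]]}}

```text
t: 29.47
ee_pos: [0.5079, 0.1469, 0.1807]
eef_rot: [0.002, 0.282, 0.959, 0.001]
ft_force: [0.4, -0.0, -0.9]
opening: 1.0
finger_force: 0.0
```

Run:
```python
from h import *
s=bot.state(); print(s['ee_pos'],yaw(),s['ft_force'],s['opening'])
w=cap('wrist','w10'); c=cap('scene','s10')
cv2.imwrite('pics/v10.png',np.vstack([cv2.resize(c['color'][150:240,280:420],(560,360))[:300,:,::-1],w['color'][40:340,40:600,::-1]]))
x,y=350,200
a=capm(c,(320,170,385,215),.07); print(a)
h=cv2.cvtColor(w['color'],cv2.COLOR_RGB2HSV);
b=capm(w,(230,100,420,330),.068); print(b, tri(c,a[3],w,b[3]))
t=cap('top','t10'); d=capm(t,(325,190,378,235),.07); print(d,tri(t,d[3],w,b[3]))
```

```text
[0.5079 0.1469 0.1807] 2.5699578524437436 [ 0.3663 -0.0188 -0.889 ] 0.9996378638825274
(array([0.4816, 0.1608]), (0.05375945568084717, 0.07316209375858307), np.float32(-0.5960381), (349.5614318847656, 189.02218627929688))
(array([0.4867, 0.1606]), (0.04754709452390671, 0.05877969413995743), np.float32(-0.5720113), (317.0, 164.5)) (array([0.4855, 0.1606, 0.0673]), np.float64(0.0010608368337945973))
(array([0.4853, 0.1613]), (0.04659203067421913, 0.05952710658311844), np.float32(-0.5637077), (349.4615173339844, 211.8076629638672)) (array([0.4846, 0.1618, 0.0762]), np.float64(5.484512845204362e-05))
```

View pics/v10.png

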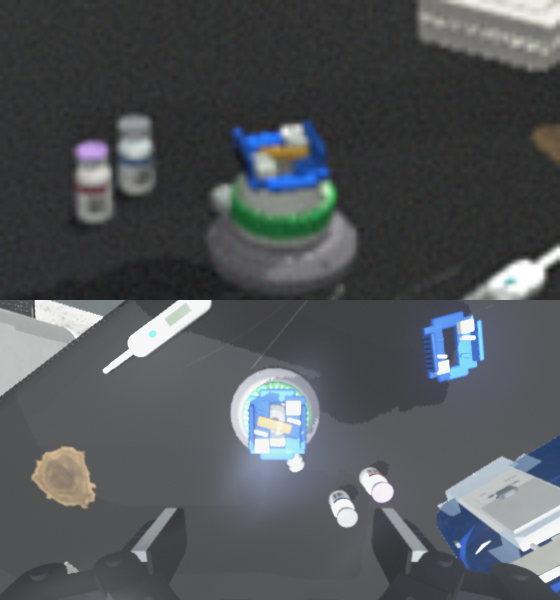

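The cap is level on the stack, and the bar at (275,425) lies crosswise over the plate between the white stops. The fingers are clear, and the vials and thermometer haven't moved.

```bash
python3 -c "
from bench import bot
print(bot.finish_job())"
```

```text
the job is handed in; nothing more can be done
None
```

I handed the job in: the filter, spacer and cap are stacked on the post, and the cap was turned about 75° clockwise and appears locked under the T-head; the hand-in gave no verdict, so I can't confirm the judged result.

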